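Close the length gauge on the child's shoe last

TASK

Two identical shoe-length gauges are fixed on the cobbler's bench; one holds a small wooden shoe last. On that gauge, press the thumb button on the toe stop fully down and, holding it down, slide the stop along its rail up to the toe of the last, then let go so that the stop locks there; do not force the stop along while it is locked. Leave the last lying in its place and do not shift the stop of the empty gauge.

Things in the scene. Friction and masses are not known exactly. Their poses are not given: they have to be found in the camera images.
- thumb_pad (a point): Top centre of the unpressed thumb button on the toe stop of the gauge that holds the last, 55 mm above the bench; moves with the stop, does not sink with the button. x: along the rail towards the toe (roughly away from the robot), z up. Button: flat ribbed rubber pad, 40 mm along the rail, 36 mm across, between two upright aluminium walls of the stop, open to both sides
- toe_stop (a joint): that toe stop along its rail, 0 to 0.18 m, growing towards the last. Button up: a brake locks it (it slips only above some 12 N). Button down: slides with about 2 N, stays where left. It is 68 mm long; its wall on the last's side, the stop plate, is 64 mm wide, top 85 mm above the bench, inner face 26 mm and outer face 34 mm from thumb_pad; the rear wall's inner face 28 mm, top 69 mm high
- release (a joint): how far that thumb button is pressed down, 0 (up, locked) to 0.008 m (fully down, level with 47 mm above the bench). Stiffly sprung: 9 N starts it moving, 12 N takes it fully down; the stop slides freely from 0.001 m on. It springs up when let go
- last_toe (a point): Tip of the toe of the last, a loose wooden foot form 180 mm long, 66 wide, 85 high at the heel, 0.25 to 0.5 kg, upright in line with the rail on the gauge's rest, heel at the fixed heel block (up to 5 mm of play). Point on its centre line, 40 mm above the bench, x from toe to heel. The stop plate meets the toe when this point is 34 mm ahead of thumb_pad along its x
- spare_pad (a point): The same point, thumb button top, on the toe stop of the other, empty gauge. Each gauge is a wooden board 420 x 110 mm, 18 mm thick, fixed to the bench, with a steel rail on its near half
Mind the look-alikes: they are no part of the job. Leave any green look-alike of the part that bears last_toe alone.

How it is judged:
By the outcome, as a careful person would: the job done as asked, in the order asked, and still so for the second after the job is handed in, with the robot touching nothing.
It also fails if it takes over 32 s, if anything falls off the work surface, if the arm or the gripper's body presses on something with over 40 N, if the wrist force passes 120 N, or if a joint passes its speed limit or range.

ROBOT

A 6-joint arm with a two-finger parallel gripper is mounted at the origin on the work surface. World frame = base frame: x ahead of the robot, y to its left, z up, the work surface at z = 0. Lengths are in mm, angles in degrees, forces in N, time in s.
With the tool pointing down it reaches from about 300 to 1000 mm from the base axis. Payload 5.1 kg.
Tool frame: the origin (TCP) lies on the centre line of the jaws, within the pads' length; the fingertips stand 11 mm ahead of it and the grasp point (between the pads) lies 8 mm behind it; z points along the fingers, y is the line along which they close (so a half turn about z gives the same grasp; the last joint's range is limited). The gripper opens to 95 mm and grips with 3 to 60 N. Pads are 20 mm wide; open, the fingers measure 119 mm over their backs; the gripper's body (75 mm by 180 mm) begins 59 mm behind the grasp point.
Start: joints at [-68.274, 7.093, 94.555, -0, 78.352, -4.733], TCP at [289.582, -581.917, 225.656] pointing down, gripper open.
Joint ranges: [-149.61, 149.61], [-58.7, 133.49], [1.44, 155.28], [-77.14, 257.14], [18.33, 153.61], [-166.67, 166.67]. Speed limits (degrees/s): [147.25, 147.25, 180, 180, 180, 180].

INTERFACE

Orientations are given as a 3x3 rotation matrix whose columns are the frame's x, y, z axes.
In Python, from plant import status, eyes, job, silhouettes gives the robot as it stands. The module is installed in compiled form; this text tells all that it offers.
- The arm moves only by the shell command python3 -m crank 'ROWS' [FORCE]. ROWS is JSON, a list of rows, each a list of 3 entries, a list of its own where there are three numbers: the shift along the tool's x, y, z in m, then the turn, a rotation vector about the tool's x, y, z in degrees, then the opening in per cent of the stroke, from 0 (shut) to 100 (fully open). A call has 1 to 12 rows; each row shifts and turns the commanded pose from where the row before left it, along the tool's axes as they then stand; what a row does not reach is not made up. A row lasts 1/10 s, in which the tool goes at most 50 mm and 8.59 degrees, less where a joint would pass 70% of its speed; a pose out of reach is approached as far as the arm can. A call with a gripper value outside its range is refused whole. The fingers move at their own pace and stop on an object; FORCE is the grip in N (left out, the last holds). Time passes only in rows, so rows that do not move let the fingers close. It gives the time, the measured TCP pose, the force, the opening and the grip force at its end, in the units of the state.
- status.state(): the state, without advancing time (a new reading comes with each control period).
- eyes.read_camera(name): name is "side" or "top"; returns the picture (384x512x3 uint8, red, green, blue); there is no depth.
- eyes.get_calibration(name): a dict with "vfov" (degrees; the focal length in pixels is half the picture's height over the tangent of half this angle, whatever the lens; pixels are square), "cx", "cy" (the principal point, pixels), "distortion" ([k1, k2, p1, p2, k3] as OpenCV has them; the pictures are not rectified), "world_from_camera" (4x4, takes a point from camera to world coordinates). Camera axes: x right, y down, z forward; pixel columns grow to the right and rows downward; lengths in mm; the calibration is good to about 2 mm. A picture is of the moment at which its call begins. get_calibration takes no time and is no camera call.
- job.close_job(): hands the job in; it is judged then, once.
Trained networks look in the newest picture that a camera, given by its name, has taken for a name from the list of things; names that differ only in an ending like _2 or _b are one class to them, and where a whole thing is asked for, a point or a joint stands for the part that bears it (a point fixed in the world has none). Each returns a list of dicts, best first, with "conf" (0 to 1); they miss things now and then, are a little off and sometimes report something else, mostly with a low value. They report only what shows in the picture. A call takes as long as a camera call. They do not tell look-alikes from the thing itself.
- silhouettes(thing, camera): "mask" (384x512 bool, what is visible of it) and "rect" ([left, top, right, bottom] in pixels, round what is visible of it).
The state is a dict: "t": time; "qpos": joint angles; "qd": joint speeds; "joint_efforts": joint torques, N m; "position": TCP position; "orientation": TCP orientation; "ft_force": force on the tool from outside, world axes, zero at the start; "wrist_torque": the same for the moment, N m; "opening": opening from 0.0 (shut) to 1.0 (fully open); "grip_force": force on a finger pad.
Only numpy, scipy, OpenCV 4.12 (cv2) and the standard library are available. Lean on these libraries where they do the work, as an engineer would, in place of code of your own. Each camera call takes 0.05 s, during which the arm holds its last target. There are 200 camera calls.

## Working session

There is one attempt and no reset: what is moved stays moved. The work goes in short steps, Python scripts to look and compute and a shell command to move; the robot and the scene stay as the last step left them, time stands still between calls to the robot, and variables do not carry over. Pictures are saved under pics/ and viewed, at most 10 in all, crops included, and the job is handed in when it is done.

```bash
mkdir -p pics; python3 - <<'E'
from plant import status, eyes
import cv2
s=status.state();print(s['t'],s['position'],s['orientation'],s['opening'])
for n in("side","top"):
    cv2.imwrite(f"pics/{n}0.png",cv2.cvtColor(eyes.read_camera(n),cv2.COLOR_RGB2BGR));print(eyes.get_calibration(n))
E
```

```text
0.0 [ 289.35417737 -581.33502442  224.38451244] [[ 8.95257264e-01  4.45548916e-01 -7.71682884e-04]
 [ 4.45549543e-01 -8.95255095e-01  1.97961617e-03]
 [ 1.91162804e-04 -2.11608871e-03 -9.99997743e-01]] 1.0006585641338297
{'vfov': 54.501039692131954, 'cx': 258.7516753804745, 'cy': 193.73068384691794, 'distortion': array([-0.04289594,  0.        ,  0.        ,  0.        ,  0.        ]), 'world_from_camera': array([[-9.04334357e-01, -2.16685750e-01,  3.67731773e-01,
         1.50581965e+02],
       [-4.26731030e-01,  4.40947764e-01, -7.89598441e-01,
         7.09444402e+02],
       [ 8.94422715e-03, -8.70983556e-01, -4.91230746e-01,
         5.26735408e+02],
       [ 0.00000000e+00,  0.00000000e+00,  0.00000000e+00,
         1.00000000e+00]])}
{'vfov': 54.82671778681511, 'cx': 259.737627156516, 'cy': 192.64794967629936, 'distortion': array([0.00557035, 0.        , 0.        , 0.        , 0.        ]), 'world_from_camera': array([[ 3.59946110e-03, -9.92620024e-01,  1.21212754e-01,
         3.71979647e+02],
       [-9.99631682e-01, -6.83214258e-03, -2.62644488e-02,
         6.61783300e-03],
       [ 2.68987606e-02, -1.21073571e-01, -9.92279017e-01,
         7.39959577e+02],
       [ 0.00000000e+00,  0.00000000e+00,  0.00000000e+00,
         1.00000000e+00]])}
```

View pics/side0.png

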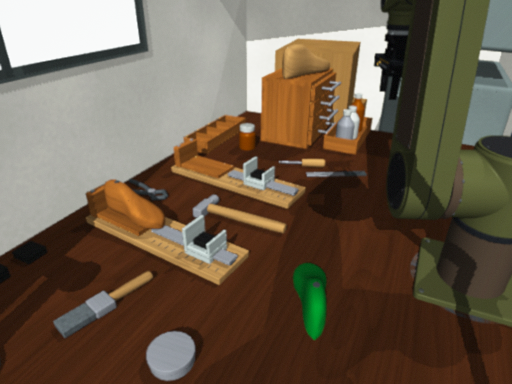

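View pics/top0.png

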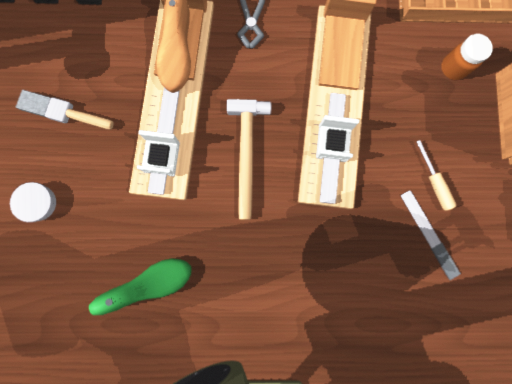

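The top view shows the wooden last on the left gauge (pad about (158,155), toe about (172,90)). The right gauge is empty (pad about (336,140)), and the green form at (140,287) is a decoy. In the side view the target stop is at about (205,240) and the last at about (135,205). The left gauge is the one meant because it holds the wooden last. Next I'll measure and make one crop to confirm.

```bash
cat > h.py <<'E'
import numpy as np,cv2
from plant import status,eyes,silhouettes
def w(n,px,z):
    c=eyes.get_calibration(n);f=192/np.tan(np.radians(c['vfov']/2))
    K=np.array([[f,0,c['cx']],[0,f,c['cy']],[0,0,1]])
    p=cv2.undistortPoints(np.array(px,float).reshape(-1,1,2),K,np.array(c['distortion'])).reshape(-1,2)
    T=c['world_from_camera'];d=np.c_[p,np.ones(len(p))]@T[:3,:3].T;o=T[:3,3]
    return o+d*((z-o[2])/d[:,2])[:,None]
def dark(img,l,t,r,b,th=60):
    m=(img[t:b,l:r].max(2)<th).astype(np.uint8)
    n,_,s,ce=cv2.connectedComponentsWithStats(m);i=1+s[1:,4].argmax();return ce[i]+[l,t],s[i]
E
python3 - <<'E'
from h import *
I={n:eyes.read_camera(n) for n in("top","side")}
c,s=dark(I['top'],142,138,176,172);print('pad top',c,s,w('top',[c],55))
for n in I:
  for th in("thumb_pad","last_toe"):
    for d in silhouettes(th,n)[:4]: 
        ys,xs=np.where(d['mask']);print(n,th,round(d['conf'],2),d['rect'],len(xs))
        if th=='last_toe' and n=='top': k=ys>=ys.max()-1;print(' toe tip',xs[k].mean(),ys.max(),w('top',[[xs[k].mean(),ys.max()+.5]],40))
# board left/right edges, rail by hand
print(w('top',[[130,193],[186,198],[213,5],[158,5]],18))
a=cv2.resize(I['top'][0:205,120:225],None,fx=2.9,fy=2.9,interpolation=cv2.INTER_CUBIC)
b=cv2.resize(I['side'][170:285,80:255],None,fx=2.7,fy=2.7,interpolation=cv2.INTER_CUBIC)
o=np.zeros((600,800,3),np.uint8);o[:a.shape[0],:a.shape[1]]=a;o[:b.shape[0],310:310+b.shape[1]]=b
cv2.imwrite('pics/crop.png',o[...,::-1])
E
```

```text
pad top [158.54599407 154.48664688] [  7   7  20  21 337] [[526.36963922 171.77951291  55.        ]]
top thumb_pad 0.88 [135.7, 132.5, 176.5, 176.5] 1393
top last_toe 0.95 [153.2, 1.0, 192.3, 91.9] 2449
 toe tip 172.5 92 [[653.66753614 152.90097537  40.        ]]
top last_toe 0.64 [85.1, 258.6, 192.2, 315.1] 2659
 toe tip 98.30434782608695 314 [[233.47217319 272.7314561   40.        ]]
side thumb_pad 0.89 [181.0, 213.5, 224.1, 264.1] 1230
side last_toe 0.93 [292.1, 263.6, 329.5, 340.5] 1888
side last_toe 0.71 [105.3, 178.1, 166.1, 231.0] 1690
[[457.74358987 233.36741643  18.        ]
 [448.66162143 124.7696686   18.        ]
 [853.45563092  79.75018355  18.        ]
 [850.86141139 193.42736113  18.        ]]
```

View pics/crop.png

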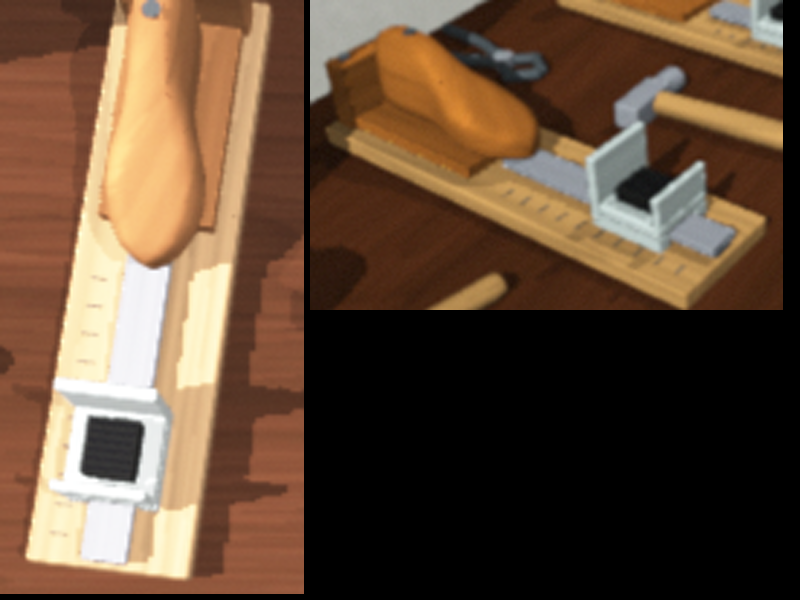

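The crop confirms it: the left gauge holds the wooden last, with clear rail between the stop and the toe. The rail points about -6.3° in yaw, and the expected travel is about 95 mm. I'll approach with the gripper shut.

```bash
python3 -m crank '[[[0.023,-0.0332,0],[0,0,0],0],[[0.023,-0.0332,0],[0,0,0],0],[[0.023,-0.0332,0],[0,0,0],0],[[0.023,-0.0332,0],[0,0,0],0],[[0.023,-0.0332,0],[0,0,0],0],[[0.023,-0.0332,0],[0,0,0],0],[[0.023,-0.0332,0],[0,0,0],0],[[0.023,-0.0332,0],[0,0,0],0],[[0.023,-0.0332,0],[0,0,0],0],[[0.023,-0.0332,0],[0,0,0],0],[[0.023,-0.0332,0],[0,0,0],0],[[0.023,-0.0332,0],[0,0,0],0]]' 20
python3 -m crank '[[[0.034,-0.0213,0],[0,0,0],0],[[0.034,-0.0213,0],[0,0,0],0],[[0.034,-0.0213,0],[0,0,0],0],[[0.034,-0.0213,0],[0,0,0],0],[[0.034,-0.0213,0],[0,0,0],0],[[0.034,-0.0213,0],[0,0,0],0],[[0.034,-0.0213,0],[0,0,0],0],[[0.034,-0.0213,0],[0,0,0],0],[[0,0,0],[0,0,8.2],0],[[0,0,0],[0,0,8.2],0],[[0,0,0],[0,0,8.2],0],[[0,0,0],[0,0,8.2],0]]'
python3 - <<'E'
from h import *
I=eyes.read_camera("side")
c,s=dark(I,190,228,220,255);print('pad side',c,s,w('side',[c],55))
s=status.state();print(s['t'],s['qpos'],s['position'],s['ft_force'],s['orientation'][0])
E
```

```text
t: 1.6
position: [359.1, -100.8, 226.0]
orientation: [[0.896, 0.445, 0.001], [0.445, -0.896, -0.0], [0.001, 0.001, -1.0]]
ft_force: [0.6, 0.2, 0.6]
opening: 0.051
grip_force: 0.0
t: 2.8
position: [526.7, 171.7, 225.6]
orientation: [[0.993, -0.116, -0.0], [-0.116, -0.993, -0.0], [-0.0, 0.0, -1.0]]
ft_force: [-0.4, 0.5, -0.2]
opening: 0.005
grip_force: 0.0
pad side [204.70168067 236.90336134] [  4   0  23  20 238] [[527.23492437 171.78879836  55.        ]]
2.85 [ 1.24885672e+01 -5.07732702e+00  1.06890897e+02 -4.48749986e-03
  7.81902440e+01  1.09364512e+02] [526.74514353 171.54319636 225.63827056] [-0.19968652 -0.29765774  1.20946903] [ 9.92809611e-01 -1.19704107e-01 -4.84137163e-05]
```

Both views put the pad at (526.5, 171.8), and the tool is above it. Now I'll descend to just above the pad.

```bash
python3 -m crank '[[[0,0,0.035],[0,0,0],0],[[0,0,0.035],[0,0,0],0],[[0,0,0.035],[0,0,0],0],[[0,0,0.03],[0,0,0],0],[[0,0,0.014],[0,0,0],0],[[0,0,0.004],[0,0,0],0],[[0,0,0],[0,0,0],0]]'
python3 -m crank '[[[0,0,0.003],[0,0,0],0],[[0,0,0.003],[0,0,0],0],[[0,0,0.002],[0,0,0],0],[[0,0,0],[0,0,0],0],[[0,0,0],[0,0,0],0]]'
python3 - <<'E'
from h import *
a=cv2.resize(eyes.read_camera('side')[150:280,100:270],None,fx=4,fy=4,interpolation=cv2.INTER_CUBIC)
cv2.imwrite('pics/press.png',a[...,::-1])
E
```

```text
t: 3.55
position: [527.2, 171.6, 73.2]
orientation: [[0.994, -0.11, 0.0], [-0.11, -0.994, 0.0], [0.0, -0.0, -1.0]]
ft_force: [0.7, 1.2, 0.3]
opening: 0.003
grip_force: 0.0
t: 4.05
position: [527.8, 171.7, 66.2]
orientation: [[0.994, -0.11, 0.002], [-0.11, -0.994, 0.0], [0.002, -0.001, -1.0]]
ft_force: [-0.9, -0.5, 5.5]
opening: 0.008
grip_force: 2.7
```

View pics/press.png

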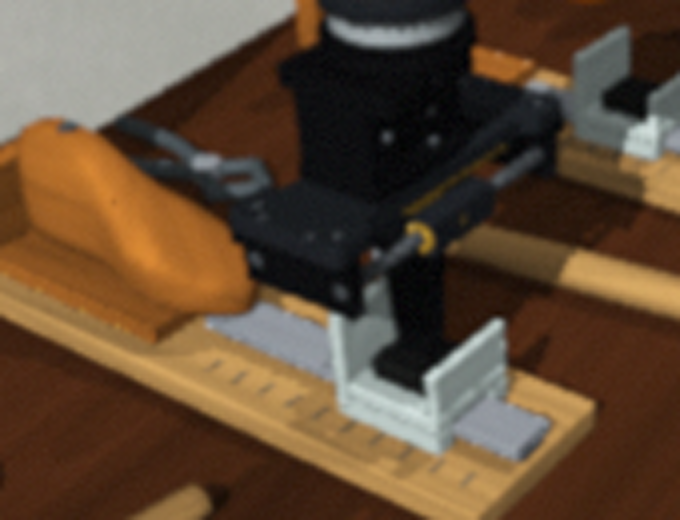

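The shut fingers stand on the button between the two walls, at about (410,360) in the crop, and force has just started at TCP z = 66, as expected. Now I'll press.

```bash
python3 -m crank '[[[0,0,0.003],[0,0,0],0],[[0,0,0.003],[0,0,0],0],[[0,0,0.003],[0,0,0],0],[[0,0,0],[0,0,0],0],[[0,0,0],[0,0,0],0]]'
```

```text
t: 4.6
position: [529.0, 171.6, 58.9]
orientation: [[0.994, -0.11, 0.005], [-0.11, -0.994, 0.0], [0.005, -0.001, -1.0]]
ft_force: [-1.7, -2.1, 11.5]
opening: 0.001
grip_force: 5.8
```

```bash
python3 -m crank '[[[0,0,0.002],[0,0,0],0],[[0,0,0.001],[0,0,0],0],[[0,0,0],[0,0,0],0],[[0,0,0],[0,0,0],0]]'
```

```text
t: 5.0
position: [531.0, 171.5, 58.2]
orientation: [[0.994, -0.11, 0.009], [-0.11, -0.994, 0.0], [0.009, -0.001, -1.0]]
ft_force: [-1.3, -3.3, 18.3]
opening: 0.005
grip_force: 9.0
```

The button is bottomed out (z = 58, 18 N). Now I'll slide.

```bash
python3 -m crank '[[[0.005,0,0],[0,0,0],0],[[0.008,0,0],[0,0,0],0],[[0.008,0,0],[0,0,0],0],[[0.006,0,0],[0,0,0],0],[[0.003,0,0],[0,0,0],0],[[0,0,0],[0,0,0],0],[[0,0,0],[0,0,0],0]]'
python3 - <<'E'
from h import *
a=cv2.resize(eyes.read_camera('side')[150:280,100:270],None,fx=4,fy=4,interpolation=cv2.INTER_CUBIC)
cv2.imwrite('pics/sl.png',a[...,::-1])
E
```

```text
t: 5.7
position: [561.2, 168.1, 58.2]
orientation: [[0.994, -0.11, 0.01], [-0.11, -0.994, 0.0], [0.01, -0.001, -1.0]]
ft_force: [0.5, -3.7, 16.4]
opening: 0.004
grip_force: 8.0
```

View pics/sl.png

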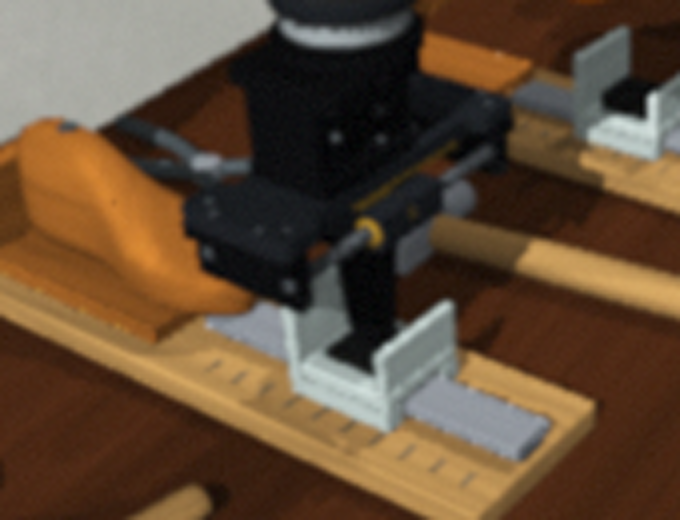

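The stop travels with the fingers; its plate is now at about (320,320) in the crop. I'll carry on, leaving about 15 mm for a slow approach.

```bash
python3 -m crank '[[[0.006,0,0],[0,0,0],0],[[0.009,0,0],[0,0,0],0],[[0.009,0,0],[0,0,0],0],[[0.009,0,0],[0,0,0],0],[[0.008,0,0],[0,0,0],0],[[0.004,0,0],[0,0,0],0],[[0.002,0,0],[0,0,0],0],[[0,0,0],[0,0,0],0],[[0,0,0],[0,0,0],0]]'
python3 - <<'E'
from h import *
a=cv2.resize(eyes.read_camera('side')[170:270,100:225],None,fx=5.5,fy=5.5,interpolation=cv2.INTER_CUBIC)
cv2.imwrite('pics/sl2.png',a[...,::-1])
print(np.mean([status.state()['ft_force'] for _ in range(3)],0))
E
```

```text
t: 6.65
position: [607.6, 162.8, 58.2]
orientation: [[0.994, -0.11, 0.009], [-0.11, -0.994, -0.0], [0.009, -0.001, -1.0]]
ft_force: [-0.2, -3.8, 15.0]
opening: 0.004
grip_force: 7.7
[-0.90749177 -2.28934887 15.78263808]
```

View pics/sl2.png

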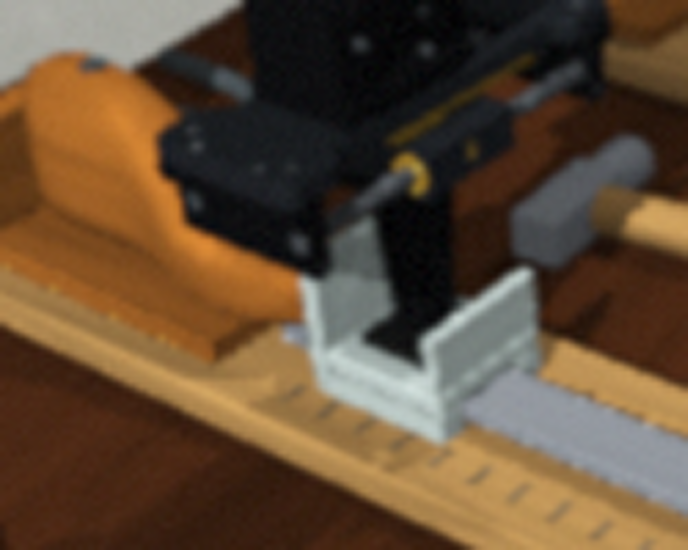

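The gap from plate (310,290) to toe is now small. I'll continue in small steps and watch the force along the rail.

```bash
python3 -m crank '[[[0.003,0,0],[0,0,0],0],[[0.003,0,0],[0,0,0],0],[[0.002,0,0],[0,0,0],0],[[0.001,0,0],[0,0,0],0]]' | egrep 'posi|ft'
python3 -m crank '[[[0.001,0,0],[0,0,0],0],[[0.001,0,0],[0,0,0],0]]' | egrep 'posi|ft'
python3 -m crank '[[[0.001,0,0],[0,0,0],0],[[0.001,0,0],[0,0,0],0]]' | egrep 'posi|ft'
python3 - <<'E'
from h import *
I={n:eyes.read_camera(n) for n in("side","top")}
o=np.zeros((600,800,3),np.uint8)
a=cv2.resize(I['side'][190:260,100:200],None,fx=5,fy=5,interpolation=cv2.INTER_CUBIC);o[:350,:500]=a
b=cv2.resize(I['top'][60:160,130:220],None,fx=3.3,fy=3.3,interpolation=cv2.INTER_CUBIC);o[:b.shape[0],500:500+b.shape[1]]=b
cv2.imwrite('pics/sl3.png',o[:350,:,::-1])
E
```

```text
position: [616.1, 161.8, 58.2]
ft_force: [-1.9, -2.3, 16.2]
position: [618.0, 161.6, 58.2]
ft_force: [-1.4, -2.6, 16.1]
position: [620.0, 161.4, 58.2]
ft_force: [-1.5, -3.6, 16.1]
```

View pics/sl3.png

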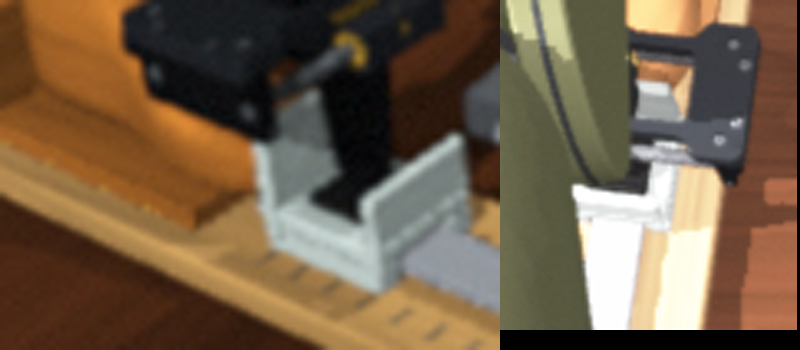

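The toe is hidden behind the plate (about (265,190) in the crop) and the rail force is still only sliding friction, about 1.5 N. I'll continue by force.

```bash
for i in 1 2; do python3 -m crank '[[[0.001,0,0],[0,0,0],0]]' | egrep 'posi|ft';done
python3 -m crank '[[[0.001,0,0],[0,0,0],0]]' | egrep 'posi|ft'
python3 -m crank '[[[0.001,0,0],[0,0,0],0]]' | egrep 'posi|ft'
```

```text
position: [620.9, 161.3, 58.2]
ft_force: [-2.5, -3.2, 16.2]
position: [621.9, 161.2, 58.2]
ft_force: [-1.7, -1.8, 16.9]
position: [622.9, 161.1, 58.2]
ft_force: [-1.4, -2.2, 15.8]
position: [623.6, 161.0, 58.2]
ft_force: [-3.1, -1.9, 19.1]
```

```bash
python3 -m crank '[[[0.001,0,0],[0,0,0],0]]' | egrep 'posi|ft'
python3 -m crank '[[[0,0,0],[0,0,0],0]]' | egrep 'posi|ft'
```

```text
position: [624.1, 160.9, 58.2]
ft_force: [-4.6, -1.9, 19.3]
position: [624.2, 160.9, 58.2]
ft_force: [-4.0, -2.5, 17.2]
```

Contact: the rail force rose to about 4.5 N and motion stalled within 1 mm of the expected point. Pressing had bent the fingertip forward about 0.2 mm/N, so I'll add a little forward motion while lifting so the stop isn't dragged back.

```bash
python3 -m crank '[[[0.0005,0,-0.0015],[0,0,0],0],[[0.0005,0,-0.0015],[0,0,0],0]]' | egrep 'posi|ft'
python3 -m crank '[[[0.0002,0,-0.002],[0,0,0],0],[[0.0002,0,-0.002],[0,0,0],0]]' | egrep 'posi|ft'
python3 -m crank '[[[0.0002,0,-0.002],[0,0,0],0],[[0.0001,0,-0.002],[0,0,0],0]]' | egrep 'posi|ft'
```

```text
position: [624.2, 160.9, 59.5]
ft_force: [-2.9, -1.7, 11.5]
position: [624.2, 160.8, 63.0]
ft_force: [-2.3, -1.3, 10.5]
position: [624.2, 160.8, 66.4]
ft_force: [1.5, -0.1, 0.3]
```

The stop held and locked at 624.2. Now I'll retreat and check.

```bash
python3 -m crank '[[[0,0,-0.01],[0,0,0],0],[[0,0,-0.035],[0,0,0],0],[[0,0,-0.045],[0,0,0],0],[[0,0,-0.045],[0,0,0],0],[[-0.03,0.03,0],[0,0,0],0],[[-0.03,0.035,0],[0,0,0],0],[[-0.03,0.035,0],[0,0,0],0],[[-0.03,0.035,0],[0,0,0],0],[[-0.03,0.035,0],[0,0,0],0],[[-0.03,0.035,0],[0,0,0],0],[[0,0.03,0],[0,0,0],0],[[0,0,0],[0,0,0],0]]'|egrep 't:|posi|ft'
python3 - <<'E'
from h import *
I={n:eyes.read_camera(n) for n in("side","top")}
o=np.zeros((600,800,3),np.uint8)
o[:500,:450]=cv2.resize(I['side'][160:260,90:180],None,fx=5,fy=5,interpolation=cv2.INTER_CUBIC)
b=cv2.resize(I['top'][0:170,130:220],None,fx=3.5,fy=3.5,interpolation=cv2.INTER_CUBIC);o[:595,460:775]=b[:595]
cv2.imwrite('pics/end.png',o[...,::-1])
c,s=dark(I['top'],145,90,195,130);print(c,s,w('top',[c],55))
E
```

```text
t: 10.0
position: [417.1, -55.1, 199.0]
ft_force: [0.6, 0.7, 0.5]
[166.04214559 105.70114943] [ 12   6  19  21 261] [[621.27702645 161.02157298  55.        ]]
```

View pics/end.png

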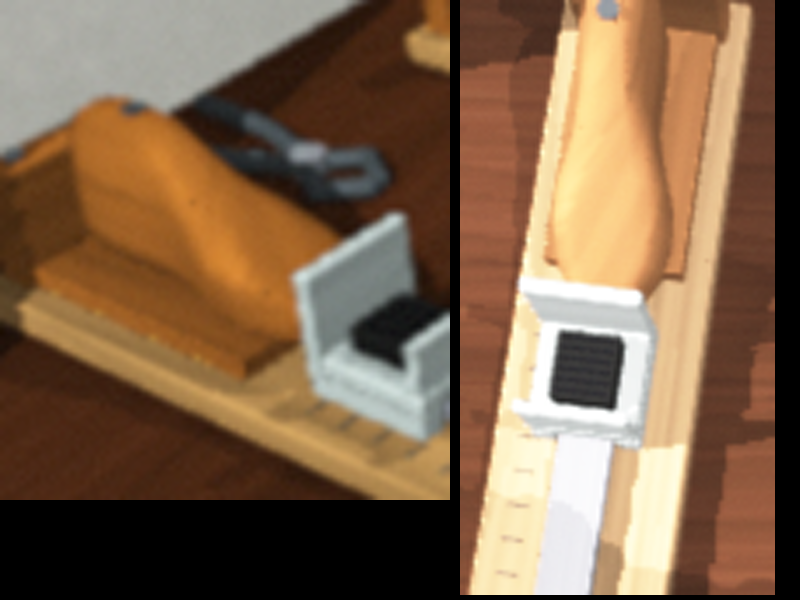

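The stop plate ((340,290) side, (600,290) top in the crop) meets the toe, the button is up, and the last lies in place. The measured travel is 95.5 mm against the predicted 95 mm, so I'm handing in.

```bash
python3 -c "from plant import job;print(job.close_job())"
```

```text
the job is handed in; nothing more can be done
None
```

I pressed the button fully down, slid the toe stop about 95 mm up to the toe of the last and let go so it locked there; the last is still in place, I never touched the empty gauge, and I handed the job in at about 10 s.

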